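# Unlock and release the denture-flask press

### The arm

A 6-joint arm with a two-finger parallel gripper is mounted at the origin on a cart in front of the work surface, level with it; the furniture and walls round the work are solid. World frame = base frame: x ahead of the robot, y to its left, z up, the work surface at z = 0. Lengths are in m, angles in rad, forces in N, time in s.
With the tool pointing down it reaches from about 0.275 to 0.825 m from the base axis. Payload 5.2 kg.
Tool frame: the origin (TCP) lies on the centre line of the jaws, within the pads' length; the fingertips stand 25 mm ahead of it and the grasp point (between the pads) lies 6 mm ahead of it (r.tips_ahead is the distance from the TCP to the fingertips, in m); z points along the fingers, y is the line along which they close (so a half turn about z gives the same grasp; the last joint's range is limited). The gripper opens to 93 mm and grips with 3 to 60 N. Pads are 15 mm wide; open, the fingers measure 128 mm over their backs; the gripper's body (75 mm by 188 mm) begins 65 mm behind the grasp point.
Start: joints at [-1.332, 0.259, 1.535, -0, 1.348, -0.203], TCP at [0.235, -0.497, 0.244] pointing down, gripper open.
Joint ranges: [-3.14, 3.14], [-0.91, 2.08], [0.19, 2.58], [-1.22, 4.36], [0.22, 2.71], [-3.12, 3.12]. Speed limits (rad/s): [2.57, 2.57, 3.14, 3.14, 3.14, 3.14].

### API

Orientations are given as a unit quaternion [w, x, y, z].
In Python, from plant import monitor, vision, job_done, r gives the robot as it stands.
- The arm moves only by the tool servo_tool, never from a script. Its argument "plan" is a list of rows, each a list of 3 entries, a list of its own where there are three numbers: the shift along the tool's x, y, z scaled (see below), then the turn, a rotation vector about the tool's x, y, z scaled (see below), then the opening, from 0 (shut) to 1 (fully open). In form: [[[dx, dy, dz], [wx, wy, wz], gripper], ...]. A call has 1 to 12 rows; each row is the pose to reach, as a shift and turn from the pose commanded when the call began, along the tool's axes at that moment, turning the shorter way round; what a row does not reach only later rows make up. The controller multiplies each number of a shift by 0.4 m and each number of a turn by 180 degrees. A row lasts 1/10 s, in which the tool goes at most 50 mm and 8.59 degrees, less where a joint would pass 70% of its speed; a pose out of reach is approached as far as the arm can. A call with a number of a shift or a turn outside -1 to 1 is refused whole. A call with a gripper value outside its range is refused whole. The fingers move at their own pace and stop on an object; "newtons" is the grip in N (left out, the last holds). Time passes only in rows, so rows that repeat a pose let the fingers close. It gives the time, the measured TCP pose, the force, the opening and the grip force at its end, in the units of the state.
- monitor.state(): the state, without advancing time (a new reading comes with each control period).
- vision.snapshot(name): name is "scene" or "top" or "wrist"; returns a dict with "pixels" (480x640x3 uint8, blue, green, red), "range_z" (480x640 float32, m along the optical axis (not along the pixel's ray), 0 where there is no reading), "fx", "fy", "cx", "cy" (pixels), "dist_coeffs" ([k1, k2, p1, p2, k3] as OpenCV has them; the pictures are not rectified), "T" (4x4, takes a point from camera to world coordinates); the wrist camera has in their place "T_tool_cam" (4x4, takes a point from camera to tool coordinates, whose origin is the TCP and whose axes are the flange's). Camera axes: x right, y down, z forward; pixel columns grow to the right and rows downward; lengths in m; the calibration is good to about 2 mm. A picture is of the moment at which its call begins: read the wrist's pose just before it.
- job_done(): hands the job in; it is judged then, once.
Trained networks look in the newest picture that a camera, given by its name, has taken for a name from the list of things; names that differ only in an ending like _2 or _b are one class to them, and where a whole thing is asked for, a point or a joint stands for the part that bears it (a point fixed in the world has none). Each returns a list of dicts, best first, with "conf" (0 to 1); they miss things now and then, are a little off and sometimes report something else, mostly with a low value. They report only what shows in the picture. A call takes as long as a camera call.
- vision.cut_out(camera, query): "pixels" (480x640 bool, what is visible of it) and "bbox" ([left, top, width, height] in pixels, round what is visible of it).
The state is a dict: "time": time; "q": joint angles; "qvel": joint speeds; "effort": joint torques, N m; "tcp_pos": TCP position; "tcp_rot": TCP orientation; "force": force on the tool from outside, world axes, zero at the start; "torque": the same for the moment, N m; "width": finger opening in m; "grip_force": force on a finger pad.
Only numpy, scipy, OpenCV 4.12 (cv2) and the standard library are available. Lean on these libraries where they do the work, as an engineer would, in place of code of your own. Each camera call takes 0.05 s, during which the arm holds its last target. There are 200 camera calls.

### The job

Release the flask in the blue bench press: first pull the red safety catch all the way outward by its black knob, so that its fork leaves the end of the T-handle, then turn the T-handle anticlockwise (seen from above) half a turn until it comes to its stop. Leave the catch out, and do not shift the loose plaster model or the blue wax tin.

Things in the scene. Friction and masses are not known exactly. Their poses are not given: they have to be found in the camera images.
- press: Blue bolted-down press, base 110 x 190 mm, holding a brass flask. Origin on the bench, centre of base, below the T-handle's axis; z up; y runs along the blue crosshead (34 mm wide, y -83 to +147 mm, top at 130 mm) to the end with the red catch. Columns at y = -62 and +62 mm below the crosshead. Only T-handle and catch stand above 142 mm; highest point 188 mm.
- t_handle (a joint): Turn of the T-handle about the press's vertical axis, rad: 0 tight, bar along the press's y axis; grows anticlockwise seen from above; stop at 3.14; cannot go below 0. Needs 0.2 to 0.3 N m, stays where left, keeps its height (it lifts the platen off the flask by 10 mm). With the catch in, the fork blocks it within about 0.1 rad.
- handle_hub (a point): Centre of the T-handle's hub (30 mm diameter, 28 mm high) on the turning axis, at the height of the bar's centre line, 172 mm above the bench.
- handle_end_a (a point): Point on the centre line of the bar, 52 mm from the axis, on the arm that the fork traps at the start. The bar is a level 14 mm round steel rod with an 18 mm black ball at each end (centre 58 mm, outermost point 67 mm from the axis). Turns with the handle.
- handle_end_b (a point): The same point on the other, free arm of the bar, 52 mm from the axis.
- catch (a joint): Travel of the red catch along the press's y axis away from the T-handle, m: 0 in, 0.030 fully out. 2 N friction, stays where left. Fork: two upright cheeks 7 mm thick, 23 mm between them, 16 mm long, tops 187 mm above the bench; 50 to 66 mm from the axis when in, 80 to 96 mm when out. Its slab's top is 140 mm above the bench.
- catch_knob (a point): Middle of the upright black knob of the catch (18 mm diameter, from 150 to 188 mm above the bench; this point is at 170 mm), 100 mm from the T-handle's axis along the press's y axis when in, 130 mm when out.
- study_model_mid (a point): Bystander: loose pale-blue plaster study model, 84 x 75 x 39 mm; point near its centre.
- wax_tin_mid (a point): Bystander: loose round blue tin of pink wax, 69 mm diameter, 25 mm high; point at its centre.

How it is judged:
On the way:
1. the catch is pulled out while the T-handle is still tight (value of joint catch above 0.023 m and value of joint t_handle below 0.2 rad), for 0.2 s.
At the end, for the whole second after the job is handed in: The catch is out by more than 23 of its 30 mm and the T-handle stands still, turned anticlockwise by more than 2.85 rad of the 3.14 rad to its stop (value of joint catch above 0.023 m and value of joint t_handle above 2.85 rad and velocity of joint t_handle below 0.05 rad/s); the robot touches nothing.
It fails at once if the plaster model is shifted by more than 30 mm (distance of study_model_mid from where it was at the start of the episode above 0.03 m).
It fails at once if the wax tin is shifted by more than 30 mm (distance of wax_tin_mid from where it was at the start of the episode above 0.03 m).
It also fails if it takes over 51 s, if anything falls off the work surface, if the arm or the gripper's body presses on something with over 40 N, if the wrist force passes 120 N, or if a joint passes its speed limit or range.

## Working session

There is one attempt and no reset: what is moved stays moved. The work goes in short steps, Python scripts to look and compute and a tool call to move; the robot and the scene stay as the last step left them, time stands still between calls to the robot, and variables do not carry over. Pictures are saved under pics/ and viewed, at most 10 in all, crops included, and the job is handed in when it is done.

Besides the shell and the picture viewer there is one more tool, called after "Call:" by a JSON object that holds its "fn" and its "kwargs", one argument or row to a line. servo_tool: Moves the arm, as the interface text tells. Its arguments: {"type":"object","properties":{"plan":{"type":"array","items":{"type":"array"}},"newtons":{"type":"number"}},"required":["plan"]}

```bash
mkdir -p pics
cat > h.py <<'E'
import numpy as np, cv2
from plant import monitor, vision, job_done, r
def pts(s, mask):
    v,u=np.nonzero(mask&(s["range_z"]>0)); z=s["range_z"][v,u]
    K=np.array([[s["fx"],0,s["cx"]],[0,s["fy"],s["cy"]],[0,0,1.]])
    n=cv2.undistortPoints(np.c_[u,v].astype(np.float64)[:,None],K,np.array(s["dist_coeffs"],float))[:,0]
    P=np.c_[n*z[:,None],z,np.ones(len(z))]
    return (P@np.array(s["T"]).T)[:,:3],u,v
E
python3 - <<'E'
from h import *
print(monitor.state()["tcp_rot"])
for c in("scene","top"):
    s=vision.snapshot(c); cv2.imwrite(f"pics/{c}0.png",s["pixels"]); np.savez(f"{c}.npz",**s)
    for q in("press","t_handle","catch","catch_knob","handle_hub","handle_end_a","study_model_mid","wax_tin_mid"):
        for d in vision.cut_out(c,q)[:2]:
            P,u,v=pts(s,d["pixels"])
            print(c,q,round(d["conf"],2),d["bbox"],np.median(P,0).round(3) if len(P) else None, P.min(0).round(3),P.max(0).round(3))
            np.save(f"m_{c}_{q}.npy",d["pixels"]) if d["conf"]>.5 else 0
E
```

```text
[-8.94653045e-04  9.75693230e-01  2.19139045e-01 -2.47957072e-05]
scene press 0.87 [296.6, 220.5, 39.7, 88.3] [ 0.508 -0.095  0.068] [ 0.451 -0.152 -0.004] [0.568 0.479 0.188]
scene t_handle 0.51 [312.6, 223.5, 6.4, 27.1] [ 0.508 -0.061  0.177] [ 0.497 -0.122 -0.004] [0.522 0.454 0.187]
scene catch 0.49 [306.7, 218.5, 12.1, 25.9] [0.496 0.008 0.17 ] [ 0.479 -0.046  0.001] [0.528 0.464 0.188]
scene catch_knob 0.45 [305.4, 220.3, 13.2, 25.2] [0.494 0.011 0.166] [ 0.484 -0.007  0.127] [0.522 0.061 0.187]
scene handle_hub 0.68 [310.2, 228.6, 9.1, 20.6] [ 0.508 -0.061  0.177] [ 0.496 -0.122 -0.004] [0.522 0.454 0.187]
scene handle_end_a 0.71 [309.8, 226.2, 11.8, 21.2] [ 0.508 -0.061  0.177] [ 0.497 -0.122 -0.001] [0.522 0.435 0.187]
scene study_model_mid 0.81 [349.2, 334.4, 34.1, 26.5] [ 0.631 -0.353  0.02 ] [ 0.586 -0.432 -0.001] [ 0.667 -0.321  0.047]
scene wax_tin_mid 0.59 [284.6, 226.7, 19.9, 12.3] [0.431 0.377 0.017] [ 0.393  0.349 -0.004] [0.464 0.485 0.026]
top press 0.76 [298.6, 240.1, 35.7, 15.4] [0.499 0.049 0.137] [ 0.48   0.006 -0.01 ] [0.595 0.095 0.194]
top catch 0.51 [307.7, 234.3, 21.7, 24.9] [0.498 0.04  0.141] [0.48  0.006 0.113] [0.526 0.061 0.194]
top catch_knob 0.8 [310.5, 239.5, 18.9, 21.2] [0.498 0.04  0.141] [ 0.48   0.006 -0.001] [0.591 0.061 0.194]
top study_model_mid 0.95 [431.3, 223.7, 28.1, 26.6] [ 0.629 -0.349  0.02 ] [ 0.585 -0.394 -0.004] [ 0.669 -0.307  0.045]
top study_model_mid 0.16 [190.6, 271.8, 20.9, 19.0] [0.427 0.386 0.019] [ 0.392  0.354 -0.005] [0.466 0.424 0.035]
top wax_tin_mid 0.57 [187.8, 272.6, 22.9, 21.2] [0.428 0.389 0.019] [ 0.393  0.354 -0.013] [0.474 0.432 0.035]
```

Run:
```python
from h import *
ims=[]
for c in("scene","top"):
    s=dict(np.load(f"{c}.npz")); 
    P,u,v=pts(s,np.ones((480,640),bool))
    box=(abs(P[:,0]-.5)<.14)&(abs(P[:,1])<.25)
    hi=box&(P[:,2]>.15)&(P[:,2]<.2)
    a=box&(P[:,2]>.118)&(P[:,2]<.136)
    print(c,"hi",hi.sum(),"cross",a.sum())
    for o in np.argsort(P[hi][:,1]): print(u[hi][o],v[hi][o],P[hi][o].round(3),s["pixels"][v[hi][o],u[hi][o]]) if o%3==0 else 0
    A=P[a][:,:2]
    if len(A)>5: print(c,"cross rect",cv2.minAreaRect(A.astype(np.float32)))
    cr=s["pixels"][190:340,250:450] if c=="scene" else s["pixels"][190:340,180:480]
    ims.append(cv2.resize(cr[:, :200],None,fx=4,fy=4,interpolation=cv2.INTER_CUBIC))
    print("tallest elsewhere",[(P[k].round(2)) for k in np.argsort(-P[:,2]*(P[:,0]>.2)*(P[:,0]<.8)*(abs(P[:,1])<.6))[:3]])
cv2.imwrite("pics/a.png",ims[0]);cv2.imwrite("pics/b.png",ims[1])
```

```text
scene hi 294 cross 227
314 246 [ 0.508 -0.122  0.176] [44 42 46]
314 247 [ 0.508 -0.118  0.171] [48 49 47]
317 245 [ 0.516 -0.115  0.176] [48 48 48]
317 246 [ 0.516 -0.114  0.172] [42 43 42]
314 245 [ 0.508 -0.114  0.175] [44 47 46]
317 247 [ 0.516 -0.113  0.169] [48 48 49]
315 244 [ 0.51  -0.113  0.178] [51 50 48]
315 248 [ 0.51  -0.112  0.166] [49 49 50]
318 244 [ 0.518 -0.111  0.177] [44 47 48]
316 243 [ 0.513 -0.11   0.179] [55 55 55]
313 243 [ 0.505 -0.101  0.175] [ 99 101  96]
316 242 [ 0.513 -0.098  0.177] [117 116 113]
313 242 [ 0.505 -0.093  0.175] [128 128 122]
314 241 [ 0.508 -0.092  0.178] [161 159 155]
317 241 [ 0.516 -0.086  0.175] [134 135 131]
315 240 [ 0.51  -0.083  0.177] [164 166 159]
316 239 [ 0.513 -0.075  0.176] [152 154 150]
314 238 [ 0.508 -0.07   0.177] [159 163 155]
313 239 [ 0.505 -0.067  0.173] [144 146 142]
314 236 [ 0.508 -0.067  0.182] [71 71 68]
315 235 [ 0.51  -0.065  0.184] [74 72 71]
316 237 [ 0.513 -0.064  0.178] [93 90 90]
313 237 [ 0.505 -0.063  0.177] [80 78 79]
311 236 [ 0.5   -0.063  0.18 ] [67 66 64]
317 238 [ 0.516 -0.062  0.174] [79 79 76]

[... 4335 characters left out ...]
0.156] [ 0  1 67]
313 239 [0.513 0.048 0.181] [0 0 0]
312 243 [0.497 0.05  0.188] [30 27 29]
312 248 [0.496 0.05  0.156] [34 35 51]
311 242 [0.5   0.053 0.187] [29 27 27]
311 244 [0.5   0.053 0.175] [8 4 1]
311 241 [0.503 0.053 0.187] [23 27 27]
311 240 [0.509 0.053 0.182] [21 17 17]
310 245 [0.494 0.055 0.179] [14 12 20]
310 247 [0.495 0.056 0.165] [27 26 61]
310 246 [0.498 0.056 0.164] [19 11 32]
310 239 [0.508 0.056 0.189] [64 63 63]
309 243 [0.496 0.058 0.189] [51 54 53]
top cross rect ((0.5013686418533325, 0.0583859384059906), (0.04496060311794281, 0.07234352082014084), 4.608384609222412)
tallest elsewhere [array([0.44, 0.48, 1.07]), array([0.44, 0.48, 1.07]), array([0.44, 0.48, 1.07])]
```

View pics/scene0.png

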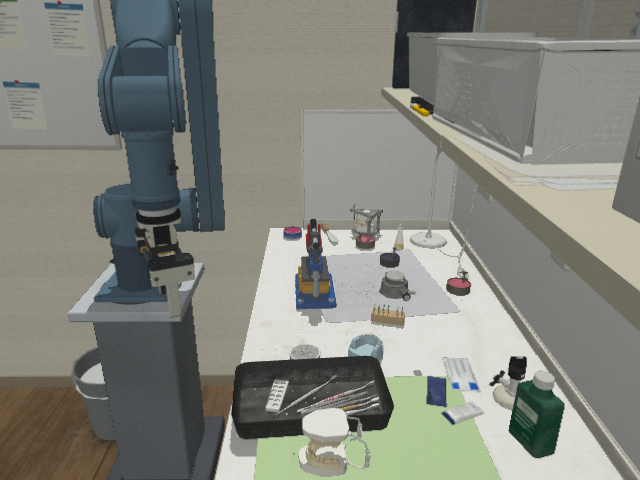

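View pics/top0.png

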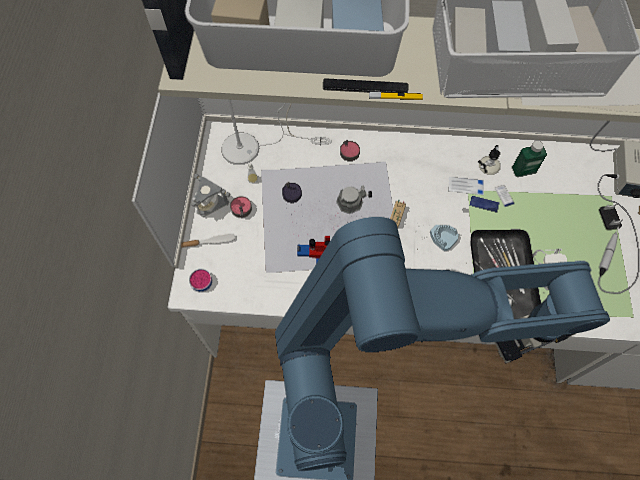

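The scene view shows the press at about (315,265) with its red catch and black knob at (313,228), on the far (+y) side. In the top view, part of it is hidden by the arm at (310,245). The heights and the 100 mm from hub to knob check out: hub ≈ (0.509, -0.051), knob ≈ (0.504, 0.05). The bystanders are well away. I'll move above the press for a close look.

Call:
{"fn": "servo_tool", "kwargs": {
  "plan": [
    [[0,0,-0.12],[0,0,0],1],
    [[0.1,-0.07,-0.25],[0,0,-0.03],1],
    [[0.2,-0.14,-0.25],[0,0,-0.06],1],
    [[0.3,-0.21,-0.25],[0,0,-0.09],1],
    [[0.4,-0.28,-0.25],[0,0,-0.12],1],
    [[0.5,-0.35,-0.25],[0,0,-0.15],1],
    [[0.6,-0.45,-0.25],[0,0,-0.19],1],
    [[0.7,-0.55,-0.25],[0,0,-0.24],1],
    [[0.8,-0.64,-0.25],[0,0,-0.29],1],
    [[0.9,-0.72,-0.25],[0,0,-0.33],1],
    [[1,-0.8,-0.25],[0,0,-0.376],1],
    [[1,-0.8,-0.25],[0,0,-0.376],1]
  ]
}}

```text
time: 2.1
tcp_pos: [0.4606, -0.0337, 0.344]
tcp_rot: [0.0, 0.686, 0.728, 0.001]
force: [0.9, -0.3, -0.0]
width: 0.0929
grip_force: 0.0
```

```bash
cat >> h.py <<'E'
from scipy.spatial.transform import Rotation as R
def wrist():
    st=monitor.state(); s=vision.snapshot("wrist")
    T=np.eye(4); q=np.array(st["tcp_rot"]); T[:3,:3]=R.from_quat(q[[1,2,3,0]]).as_matrix(); T[:3,3]=st["tcp_pos"]
    s["T"]=T@np.array(s["T_tool_cam"]); return st,s
def pose(st):
    q=np.array(st["tcp_rot"]); M=R.from_quat(q[[1,2,3,0]]).as_matrix()
    print("t",st["time"],"pos",np.round(st["tcp_pos"],4),"yaw_y",np.degrees(np.arctan2(M[1,1],M[0,1])).round(2),"q",np.round(st["q"],3),"F",np.round(st["force"],1),"w",round(st["width"],4),"tz",M[:,2].round(3)); return M
E
python3 - <<'E'
from h import *
st,s=wrist(); pose(st); np.savez("w1.npz",**s); cv2.imwrite("pics/w1.png",s["pixels"])
for q in("catch_knob","catch","handle_hub","handle_end_a","press"):
    for d in vision.cut_out("wrist",q)[:2]:
        P,u,v=pts(s,d["pixels"]); k=P[:,2]>.15
        print(q,round(d["conf"],2),d["bbox"],np.median(P[k],0).round(4),cv2.minAreaRect(P[k][:,:2].astype(np.float32)) if k.sum()>3 else None, P[:,2].max())
E
```

```text
t 2.1 pos [ 0.4606 -0.0337  0.344 ] yaw_y 3.36 q [-3.160e-01  4.400e-02  1.549e+00  1.000e-03  1.548e+00 -3.750e-01] F [ 0.9 -0.3 -0. ] w 0.0929 tz [ 0.001  0.001 -1.   ]
catch_knob 0.68 [343.2, 116.3, 58.6, 72.3] [0.5049 0.018  0.1871] ((0.5068579316139221, 0.03147142753005028), (0.03693069890141487, 0.057189442217350006), 2.7457995414733887) 0.1903892841803584
catch 0.61 [346.7, 116.3, 54.9, 70.9] [0.5052 0.0185 0.1871] ((0.507164478302002, 0.031786274164915085), (0.0374576672911644, 0.057873040437698364), 2.5979573726654053) 0.1903892841803584
handle_hub 0.67 [353.7, 172.4, 37.1, 138.5] [ 0.5093 -0.0442  0.1796] ((0.5102775692939758, -0.04942500591278076), (0.13054728507995605, 0.02901075780391693), 86.5033950805664) 0.18863118988984529
handle_end_a 0.83 [352.6, 167.9, 38.7, 142.0] [ 0.5092 -0.0443  0.1795] ((0.5104548931121826, -0.04911971837282181), (0.13135789334774017, 0.029326165094971657), 86.6160888671875) 0.18863118988984529
press 0.86 [313.5, 81.3, 85.0, 232.1] [ 0.5086 -0.0277  0.1801] ((0.5090820789337158, -0.027099601924419403), (0.03727077692747116, 0.17575427889823914), 1.6114952564239502) 0.1903892841803584
```

View pics/w1.png

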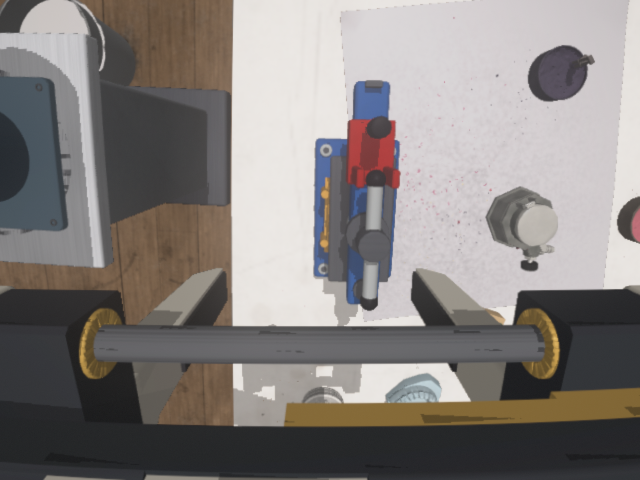

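The wrist view shows the knob at (378,127), fork cheeks at (375,180), hub at (374,240) and the free ball at (369,303). The axis is about (0.510, -0.0495) and the tilt about 3°. I'll check the knob top directly.

Run:
```python
from h import *
s=dict(np.load("w1.npz")); P,u,v=pts(s,np.ones((480,640),bool))
k=(P[:,2]>.175)&(P[:,2]<.195)&(abs(P[:,0]-.505)<.03)&(P[:,1]>.032)&(P[:,1]<.08)
print("knob",cv2.minEnclosingCircle(P[k][:,:2].astype(np.float32)),np.median(P[k],0))
h=(P[:,2]>.1825)&(abs(P[:,0]-.51)<.03)&(abs(P[:,1]+.05)<.03)
print("hub",cv2.minEnclosingCircle(P[h][:,:2].astype(np.float32)),np.median(P[h],0))
M=pose(monitor.state())
for n,t in(("knob",[.505,.0505,.178]),):
    print(n,(M.T@(np.array(t)-monitor.state()["tcp_pos"])/.4).round(4))
```

```text
knob ((0.5064175128936768, 0.05227931588888168), 0.009126022458076477) [0.5055091  0.05203398 0.18818364]
hub ((0.5137202739715576, -0.041514359414577484), 0.02315055951476097) [ 0.50870317 -0.02482887  0.35971756]
t 2.4 pos [ 0.4597 -0.0377  0.3436] yaw_y 2.94 q [-3.240e-01  4.400e-02  1.550e+00 -1.000e-03  1.548e+00 -3.750e-01] F [-0.5 -0.   0.9] w 0.0929 tz [-0. -0. -1.]
knob [0.2146 0.1246 0.414 ]
```

Call:
{"fn": "servo_tool", "kwargs": {
  "plan": [
    [[0.1,0.06,0],[0,0,0],0.7],
    [[0.217,0.127,0],[0,0,0],0.7],
    [[0.217,0.127,0.1],[0,0,0],0.7],
    [[0.217,0.127,0.2],[0,0,0],0.7],
    [[0.217,0.127,0.3],[0,0,0],0.7],
    [[0.217,0.127,0.36],[0,0,0],0.6],
    [[0.217,0.127,0.414],[0,0,0],0.6],
    [[0.217,0.127,0.414],[0,0,0],0.6],
    [[0.217,0.127,0.414],[0,0,0],0],
    [[0.217,0.127,0.414],[0,0,0],0],
    [[0.217,0.127,0.414],[0,0,0],0],
    [[0.217,0.127,0.414],[0,0,0],0]
  ],
  "newtons": 20
}}

```text
time: 3.6
tcp_pos: [0.5067, 0.0523, 0.1792]
tcp_rot: [0.001, 0.688, 0.725, 0.001]
force: [0.5, -0.0, -0.5]
width: 0.0284
grip_force: 0.0
```

Call:
{"fn": "servo_tool", "kwargs": {
  "plan": [
    [[0,0,0],[0,0,0],0],
    [[0,0,0],[0,0,0],0],
    [[0,0,0],[0,0,0],0],
    [[0.01,0,0],[0,0,0],0],
    [[0.02,0,0],[0,0,0],0],
    [[0.03,0,0],[0,0,0],0],
    [[0.04,0,0],[0,0,0],0],
    [[0.05,0,0],[0,0,0],0],
    [[0.06,0,0],[0,0,0],0],
    [[0.068,0,0],[0,0,0],0],
    [[0.074,0,0],[0,0,0],0],
    [[0.074,0,0],[0,0,0],0]
  ]
}}

```text
time: 4.8
tcp_pos: [0.5049, 0.0808, 0.1785]
tcp_rot: [0.001, 0.688, 0.726, -0.001]
force: [-1.6, -6.6, 5.3]
width: 0.0173
grip_force: 20.0
```

Call:
{"fn": "servo_tool", "kwargs": {
  "plan": [
    [[0.004,0,0],[0,0,0],0],
    [[0.008,0,0],[0,0,0],0],
    [[0.008,0,0],[0,0,0],0],
    [[0.008,0,0],[0,0,0],0]
  ]
}}

```text
time: 5.2
tcp_pos: [0.5049, 0.0812, 0.1784]
tcp_rot: [0.003, 0.688, 0.725, -0.003]
force: [-1.6, -17.2, 4.3]
width: 0.0176
grip_force: 20.0
```

The catch is at its stop (17 N). I'll release it, rise and take a check picture.

Call:
{"fn": "servo_tool", "kwargs": {
  "plan": [
    [[-0.008,0,0],[0,0,0],0],
    [[-0.008,0,0],[0,0,0],0.5],
    [[-0.008,0,0],[0,0,0],0.5],
    [[-0.008,0,0],[0,0,0],0.5],
    [[-0.008,0,0],[0,0,0],0.55],
    [[-0.008,0,-0.1],[0,0,0],0.55],
    [[-0.15,0,-0.2],[0,0,0],0.55],
    [[-0.28,0,-0.28],[0,0,0],0.55],
    [[-0.33,0.02,-0.3],[0,0,0],0.55],
    [[-0.33,0.02,-0.3],[0,0,0],0.55],
    [[-0.33,0.02,-0.3],[0,0,0],0.55]
  ]
}}

```text
time: 6.3
tcp_pos: [0.5196, -0.047, 0.2982]
tcp_rot: [0.0, 0.689, 0.725, 0.0]
force: [-0.8, 0.4, -0.7]
width: 0.0512
grip_force: 0.0
```

Run:
```python
from h import *
st,s=wrist(); M=pose(st); cv2.imwrite("pics/w2.png",s["pixels"])
P,u,v=pts(s,np.ones((480,640),bool))
c=(abs(P[:,0]-.505)<.03)&(P[:,2]<.195)
for n,k in(("knob",c&(P[:,2]>.18)&(P[:,1]>.06)&(P[:,1]<.11)),("fork",c&(P[:,2]>.18)&(P[:,1]>.024)&(P[:,1]<.06)),("hub",c&(P[:,2]>.1815)&(P[:,1]>-.075)&(P[:,1]<-.025))):
    if k.sum()>3: print(n,k.sum(),cv2.minEnclosingCircle(P[k][:,:2].astype(np.float32)),np.median(P[k],0).round(4))
st=monitor.state();M=pose(st)
print((M.T@(np.array([.511,-.0485,.186])-st["tcp_pos"])/.4).round(4))
```

```text
t 6.3 pos [ 0.5196 -0.047   0.2982] yaw_y 2.86 q [-0.305  0.175  1.509  0.     1.457 -0.354] F [-0.8  0.4 -0.7] w 0.0512 tz [ 0.001  0.    -1.   ]
knob 608 ((0.5049344301223755, 0.08003436028957367), 0.0089850639924407) [0.5053 0.0793 0.1883]
fork 494 ((0.5067073702812195, 0.03841722384095192), 0.019528863951563835) [0.4952 0.0384 0.1873]
hub 1188 ((0.5106369256973267, -0.04897870495915413), 0.014993030577898026) [ 0.5107 -0.0481  0.1864]
t 6.35 pos [ 0.519  -0.0459  0.2974] yaw_y 2.94 q [-3.030e-01  1.750e-01  1.510e+00  1.000e-03  1.457e+00 -3.540e-01] F [-0.1  0.2 -0.9] w 0.0509 tz [-0.001  0.001 -1.   ]
[-0.0058 -0.02    0.2785]
```

View pics/w2.png

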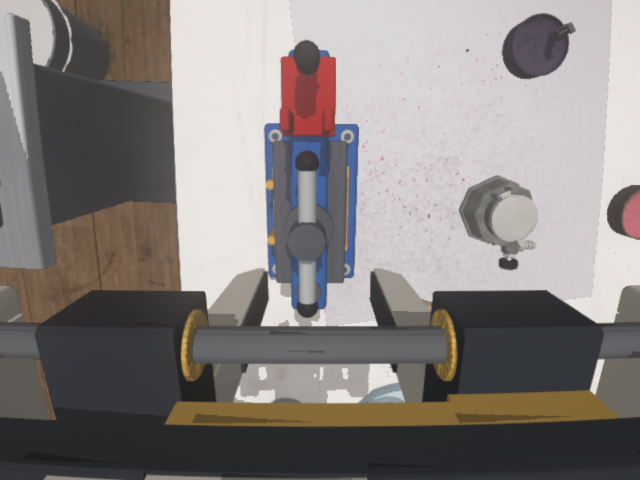

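The picture shows the catch fully out (fork at (308,122), knob at (307,55)) and the handle still tight, with the hub at (307,240). The plan is to put the open fingers either side of the hub, 45° behind the bar, and turn the wrist so that both arms are pushed.

Call:
{"fn": "servo_tool", "kwargs": {
  "plan": [
    [[-0.006,-0.02,0],[0,0,0.045],0.55],
    [[-0.006,-0.02,0],[0,0,0.09],0.55],
    [[-0.006,-0.02,0],[0,0,0.135],0.55],
    [[-0.006,-0.02,0],[0,0,0.18],0.55],
    [[-0.006,-0.02,0],[0,0,0.225],0.55],
    [[-0.006,-0.02,0],[0,0,0.27],0.55],
    [[-0.006,-0.02,0],[0,0,0.315],0.55],
    [[-0.006,-0.02,0],[0,0,0.36],0.55],
    [[-0.006,-0.02,0],[0,0,0.405],0.55],
    [[-0.006,-0.02,0],[0,0,0.45],0.55],
    [[-0.006,-0.02,0],[0,0,0.495],0.55],
    [[-0.006,-0.02,0],[0,0,0.54],0.55]
  ]
}}

```text
time: 7.55
tcp_pos: [0.5106, -0.0469, 0.2967]
tcp_rot: [-0.001, 0.999, -0.038, -0.001]
force: [0.6, -0.1, 0.3]
width: 0.0513
grip_force: 0.0
```

Call:
{"fn": "servo_tool", "kwargs": {
  "plan": [
    [[0,0,0],[0,0,0.045],0.55],
    [[0,0,0],[0,0,0.09],0.55],
    [[0,0,0],[0,0,0.135],0.55],
    [[0,0,0],[0,0,0.18],0.55],
    [[0,0,0],[0,0,0.21],0.55],
    [[0,0,0],[0,0,0.21],0.55],
    [[0,0,0],[0,0,0.21],0.55],
    [[0,0,0],[0,0,0.21],0.55]
  ]
}}

```text
time: 8.35
tcp_pos: [0.5112, -0.0482, 0.2976]
tcp_rot: [-0.0, 0.934, -0.357, -0.0]
force: [0.1, -1.3, -0.4]
width: 0.0512
grip_force: 0.0
```

Run:
```python
from h import *
st=monitor.state();M=pose(st)
print((M.T@(np.array([.5107,-.0486,.186])-st["tcp_pos"])/.4).round(4))
```

```text
t 8.35 pos [ 0.5112 -0.0482  0.2976] yaw_y -131.84 q [-0.312  0.161  1.527  0.     1.454  1.989] F [ 0.1 -1.3 -0.4] w 0.0512 tz [-0.001  0.    -1.   ]
[0.     0.0014 0.279 ]
```

Call:
{"fn": "servo_tool", "kwargs": {
  "plan": [
    [[0,0,0.1],[0,0,0],0.55],
    [[0,0,0.18],[0,0,0],0.55],
    [[0,0,0.24],[0,0,0],0.55],
    [[0,0,0.279],[0,0,0],0.55],
    [[0,0,0.279],[0,0,0],0.55],
    [[0,0,0.279],[0,0,0],0.55]
  ]
}}

```text
time: 8.95
tcp_pos: [0.5116, -0.0489, 0.1867]
tcp_rot: [-0.0, 0.934, -0.358, -0.0]
force: [0.8, 0.6, -0.2]
width: 0.0511
grip_force: 0.0
```

Call:
{"fn": "servo_tool", "kwargs": {
  "plan": [
    [[0,0,0],[0,0,-0.04],0.55],
    [[0,0,0],[0,0,-0.08],0.55],
    [[0,0,0],[0,0,-0.11],0.55],
    [[0,0,0],[0,0,-0.14],0.55],
    [[0,0,0],[0,0,-0.17],0.55],
    [[0,0,0],[0,0,-0.2],0.55],
    [[0,0,0],[0,0,-0.23],0.55],
    [[0,0,0],[0,0,-0.26],0.55],
    [[0,0,0],[0,0,-0.29],0.55],
    [[0,0,0],[0,0,-0.32],0.55],
    [[0,0,0],[0,0,-0.35],0.55],
    [[0,0,0],[0,0,-0.38],0.55]
  ]
}}

```text
time: 10.15
tcp_pos: [0.5099, -0.0493, 0.1876]
tcp_rot: [0.0, 0.973, 0.23, -0.001]
force: [-7.4, -1.2, 2.5]
width: 0.0507
grip_force: 4.3
```

Run:
```python
from h import *
st=monitor.state();pose(st);print(st["torque"])
```

```text
t 10.15 pos [ 0.5099 -0.0493  0.1876] yaw_y -63.36 q [-0.313  0.239  1.705 -0.002  1.2    0.793] F [-7.4 -1.2  2.5] w 0.0507 tz [-0.003 -0.001 -1.   ]
[-0.32965493  1.2440406  -0.23654261]
```

Moment about z is -0.24 N m, so the bar is being turned. Continuing.

Call:
{"fn": "servo_tool", "kwargs": {
  "plan": [
    [[0,0,0],[0,0,-0.03],0.55],
    [[0,0,0],[0,0,-0.06],0.55],
    [[0,0,0],[0,0,-0.09],0.55],
    [[0,0,0],[0,0,-0.12],0.55],
    [[0,0,0],[0,0,-0.15],0.55],
    [[0,0,0],[0,0,-0.18],0.55],
    [[0,0,0],[0,0,-0.21],0.55],
    [[0,0,0],[0,0,-0.24],0.55],
    [[0,0,0],[0,0,-0.27],0.55],
    [[0,0,0],[0,0,-0.3],0.55],
    [[0,0,0],[0,0,-0.33],0.55],
    [[0,0,0],[0,0,-0.36],0.55]
  ]
}}

```text
time: 11.35
tcp_pos: [0.5104, -0.0502, 0.1876]
tcp_rot: [0.0, 0.698, 0.716, -0.001]
force: [-5.9, -4.0, 0.1]
width: 0.0512
grip_force: 4.6
```

Call:
{"fn": "servo_tool", "kwargs": {
  "plan": [
    [[0,0,0],[0,0,-0.03],0.55],
    [[0,0,0],[0,0,-0.06],0.55],
    [[0,0,0],[0,0,-0.09],0.55],
    [[0,0,0],[0,0,-0.12],0.55],
    [[0,0,0],[0,0,-0.15],0.55],
    [[0,0,0],[0,0,-0.18],0.55],
    [[0,0,0],[0,0,-0.21],0.55],
    [[0,0,0],[0,0,-0.23],0.55],
    [[0,0,0],[0,0,-0.25],0.55]
  ]
}}

```text
time: 12.25
tcp_pos: [0.5107, -0.0503, 0.1876]
tcp_rot: [0.0, 0.372, 0.928, -0.001]
force: [-4.4, -3.6, 0.1]
width: 0.0511
grip_force: 4.6
```

Run:
```python
from h import *
st=monitor.state();pose(st);print(st["torque"])
```

```text
t 12.25 pos [ 0.5107 -0.0503  0.1876] yaw_y 46.35 q [-0.314  0.239  1.705 -0.003  1.198 -1.122] F [-4.4 -3.6  0.1] w 0.0511 tz [-0.001 -0.003 -1.   ]
[-0.8252326   0.73254943 -0.2393876 ]
```

Call:
{"fn": "servo_tool", "kwargs": {
  "plan": [
    [[0,0,0],[0,0,-0.02],0.55],
    [[0,0,0],[0,0,-0.04],0.55],
    [[0,0,0],[0,0,-0.06],0.55],
    [[0,0,0],[0,0,-0.075],0.55],
    [[0,0,0],[0,0,-0.09],0.55],
    [[0,0,0],[0,0,-0.1],0.55],
    [[0,0,0],[0,0,-0.1],0.55]
  ]
}}

```text
time: 12.95
tcp_pos: [0.5107, -0.0505, 0.1876]
tcp_rot: [-0.0, 0.225, 0.974, -0.001]
force: [-4.1, -4.5, -0.1]
width: 0.0518
grip_force: 33.3
```

Run:
```python
from h import *
st=monitor.state();pose(st);print(st["torque"])
```

```text
t 12.95 pos [ 0.5107 -0.0505  0.1876] yaw_y 64.02 q [-0.315  0.239  1.705 -0.002  1.198 -1.431] F [-4.1 -4.5 -0.1] w 0.0518 tz [-0.001 -0.002 -1.   ]
[-0.89358904  0.6956657  -1.96036449]
```

At the stop (moment 2 N m). I'll back the wrist off, lift and check.

Call:
{"fn": "servo_tool", "kwargs": {
  "plan": [
    [[0,0,0],[0,0,0.03],0.55],
    [[0,0,0],[0,0,0.06],0.55],
    [[0,0,0],[0,0,0.08],0.55],
    [[0,0,0],[0,0,0.08],0.55],
    [[0,0,-0.08],[0,0,0.08],0.55],
    [[0,0,-0.18],[0,0,0.08],0.55],
    [[0,0,-0.28],[0,0,0.08],0.55],
    [[0,0,-0.35],[0,0,0.08],0.55],
    [[0,0,-0.35],[0,0,0.08],0.55],
    [[0,0,-0.35],[0,0,0.08],0.55]
  ]
}}

```text
time: 13.95
tcp_pos: [0.5117, -0.049, 0.3275]
tcp_rot: [0.001, 0.343, 0.939, 0.0]
force: [-0.8, -0.4, -0.3]
width: 0.051
grip_force: 0.0
```

Run:
```python
from h import *
st,s=wrist(); pose(st); cv2.imwrite("pics/w3.png",s["pixels"])
P,u,v=pts(s,np.ones((480,640),bool))
for d in vision.cut_out("wrist","t_handle")[:1]:
    m=pts(s,d["pixels"])[0]; m=m[(m[:,2]>.165)&(m[:,2]<.195)]
    print(d["conf"],cv2.minAreaRect(m[:,:2].astype(np.float32)))
```

```text
t 13.95 pos [ 0.5117 -0.049   0.3275] yaw_y 49.89 q [-0.313  0.148  1.472 -0.     1.519 -1.183] F [-0.8 -0.4 -0.3] w 0.051 tz [ 0.002 -0.001 -1.   ]
0.87 ((0.5101638436317444, -0.04723357409238815), (0.12847913801670074, 0.029305748641490936), 86.86400604248047)
```

View pics/w3.png

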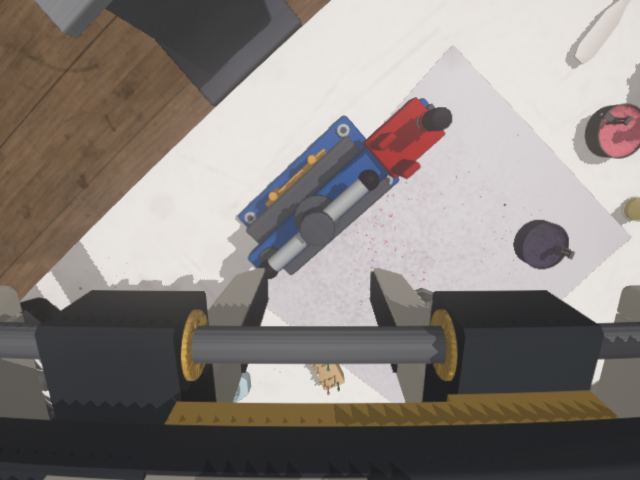

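The picture shows the bar along the press again (axis 86.9°, balls at (370,180) and (266,270)) after half a turn. The catch is out, with its knob at (437,118), and the gripper is clear. Handing in.

```bash
python3 -c "
from plant import job_done
print(job_done())"
```

```text
the job is handed in; nothing more can be done
None
```

I pulled the catch fully out, turned the T-handle anticlockwise half a turn to its stop, left the gripper clear of everything without going near the plaster model or wax tin, and handed the job in at about 14 s; no verdict was returned.

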